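Sort two tie studs by thread pitch on their notched gauges

TASK

The two tie studs of the stripped-down filler came back mixed up from the wash. Sort them by thread pitch: lay each one along the gauge whose notches match its thread, easing it along until its thread drops right home into the notches at both ends, and let go so that it lies there level by itself. Leave everything else on the bench where it is.

Things in the scene. Friction and masses are not known exactly. Their poses are not given: they have to be found in the camera images.
- stud_coarse_mid (a point): midpoint (on the axis, 16 mm above the bench) of the loose steel tie stud with the COARSE thread (12 mm from crest to crest, 3 crests an end, 5.5 mm deep). Lies level, one flat of its square underneath and two upright: grip it across these flats. x runs along the stud, z up; both ends alike.
- stud_fine_mid (a point): midpoint (on the axis, 16 mm above the bench) of the loose steel tie stud with the FINE thread (8 mm from crest to crest, 4 crests an end, 4.3 mm deep). Lies level, one flat of its square underneath and two upright: grip it across these flats. x runs along the stud, z up; both ends alike.
- stud_coarse: the coarse stud, origin under its midpoint. 122 mm long, about 0.5 kg. Middle: a square spanner section 38 mm long, 32 mm across flats. Each end: right-hand thread, 30 mm outside diameter, from 22 to 61 mm out from the midpoint.
- stud_fine: the fine stud, origin under its midpoint. 122 mm long, about 0.5 kg. Middle: a square spanner section 38 mm long, 32 mm across flats. Each end: right-hand thread, 30 mm outside diameter, from 22 to 61 mm out from the midpoint.
- gauge_coarse_seat (a point): where the midpoint of a seated stud lies on the coarse gauge, 34 mm above the bench, but for its place along x (x along the gauge, z up). The blades are clamped differently along x each time, unmeasured: a place where the thread drops in lies up to 6 mm to one side or the other of here. Find it by feel: set down, shift a little, or slide. Off the notches a stud rides 5 mm too high; play in them about 0.6 mm either way.
- gauge_fine_seat (a point): where the midpoint of a seated stud lies on the fine gauge, 34 mm above the bench, but for its place along x (x along the gauge, z up). The blades are clamped differently along x each time, unmeasured: a place where the thread drops in lies up to 4 mm to one side or the other of here. Find it by feel: set down, shift a little, or slide. Off the notches a stud rides 4 mm too high; play in them about 0.6 mm either way.
- gauge_coarse: the coarse pitch gauge, fixed: aluminium base 140 x 66 x 6 mm, origin under its middle, x lengthwise. Two upright steel blades along x, 4 mm thick, 18 mm apart inside; notched from 26 to 55 mm out at both ends, cut down to 12 mm high between for the fingers; holder blocks 17 mm high, 24 mm out beside the notches. A stud lies on both blades, either way round. Teeth 12 mm apart.
- gauge_fine: the fine pitch gauge, fixed: aluminium base 140 x 66 x 6 mm, origin under its middle, x lengthwise. Two upright steel blades along x, 4 mm thick, 18 mm apart inside; notched from 26 to 55 mm out at both ends, cut down to 12 mm high between for the fingers; holder blocks 17 mm high, 24 mm out beside the notches. A stud lies on both blades, either way round. Teeth 8 mm apart.
- nut_mid (a point): centre of a loose steel hex nut, 46 mm across flats, 24 mm high (bystander)
- sleeve_mid (a point): centre of a loose white plastic spacer sleeve standing on end, 38 mm in diameter, 42 mm high (bystander)
- scoop_mid (a point): middle of a loose steel ice-cream scoop with squeeze handle, about 220 mm long, up to 28 mm high (bystander)
- spanner_mid (a point): middle of a loose steel spanner, 220 mm long (bystander)
- jar_mid (a point): centre of a loose white jar of grease, 64 mm in diameter, 62 mm high (bystander)
- knife_mid (a point): middle of a loose palette knife, black handle and steel blade, 280 mm long, 18 mm high (bystander)
Mind the look-alikes: they are no part of the job. Leave any pink or red look-alike of the stud_fine alone.

How it is judged (in metres and radians):
At the end, for the whole second after the job is handed in: Each stud lies on the gauge of its own pitch, sunk into the notches: its midpoint no more than 1.6 mm above the seated height, within 4 mm of the centre line and 12 mm of the middle along x, parallel to the blades within 0.05 rad (both sideways and level), at rest and released (z of stud_coarse_mid in the frame of gauge_coarse_seat between -0.003 and 0.0016 m and x of stud_coarse_mid in the frame of gauge_coarse_seat between -0.012 and 0.012 m and y of stud_coarse_mid in the frame of gauge_coarse_seat between -0.004 and 0.004 m and angle between the x axis of stud_coarse_mid and the x axis of gauge_coarse_seat, either way round below 0.05 rad and linear speed of each of stud_coarse, stud_fine below 0.01 m/s and contact force between each of stud_coarse, stud_fine and the fingers below 0.1 N and z of stud_fine_mid in the frame of gauge_fine_seat between -0.003 and 0.0016 m and x of stud_fine_mid in the frame of gauge_fine_seat between -0.012 and 0.012 m and y of stud_fine_mid in the frame of gauge_fine_seat between -0.004 and 0.004 m and angle between the x axis of stud_fine_mid and the x axis of gauge_fine_seat, either way round below 0.05 rad); the robot touches nothing.
It fails at once if the nut, sleeve, scoop, spanner, grease jar or palette knife is moved by more than 30 mm (distance of any of nut_mid, sleeve_mid, scoop_mid, spanner_mid, jar_mid, knife_mid from where it was at the start of the episode above 0.03 m).
It also fails if it takes over 64 s, if anything falls off the work surface, if the arm or the gripper's body presses on something with over 40 N, if the wrist force passes 120 N, or if a joint passes its speed limit or range.

ROBOT

A 6-joint arm with a two-finger parallel gripper is mounted at the origin on the work surface. World frame = base frame: x ahead of the robot, y to its left, z up, the work surface at z = 0. Lengths are in mm, angles in rad, forces in N, time in s.
With the tool pointing down it reaches from about 350 to 875 mm from the base axis. Payload 4.2 kg.
Tool frame: the origin (TCP) lies at the very end of the fingers, on their centre line; the grasp point (between the pads) lies 19 mm behind it; z points along the fingers, y is the direction in which the jaws open and shut (so a half turn about z gives the same grasp; the last joint's range is limited). The gripper opens to 85 mm and grips with 20 to 120 N. Pads are 22 mm wide; open, the fingers measure 114 mm over their backs; the gripper's body (76 mm by 85 mm) begins 54 mm behind the grasp point. The pads swing forward as they close: fully open they stand 13 mm farther back than shut.
Start: joints at [1.432, 0.385, 0.008, 0, -1.194, -0.259], TCP at [242.086, 576.189, 231.312] pointing down, gripper open.
Joint ranges: [-3.14, 3.14], [-1.21, 2.06], [-1.07, 1.41], [-3.16, 2.05], [-2.99, -0.16], [-3.1, 3.1]. Speed limits (rad/s): [2.79, 2.79, 3.14, 3.14, 3.14, 3.14].

INTERFACE

Orientations are given as a unit quaternion [x, y, z, w].
In Python, from bench import arm, optics, job gives the robot as it stands.
- The arm moves only by the tool send_rows, never from a script. Its argument "steps" is a list that holds one entry, the list of rows, each a list of 5 numbers: the shift along the tool's x, y, z in cm, then the turn about the tool's z in rad, then the opening, from 0 (shut) to 1 (fully open). A call has 1 to 10 rows; each row shifts and turns the pose as measured when the row begins, along the tool's axes as they then stand; what a row does not reach is not made up. A row lasts 1/12 s, in which the tool goes at most 41.7 mm and 7.16 degrees, less where a joint would pass 70% of its speed; a pose out of reach is approached as far as the arm can. A call with a gripper value outside its range is refused whole. The fingers move at their own pace and stop on an object; the grip force is fixed at half the most. Time passes only in rows, so rows that do not move let the fingers close. It gives the time, the measured TCP pose, the force and the opening at its end, in the units of the state.
- arm.read_state(): the state, without advancing time (a new reading comes with each control period).
- optics.get_image(name): name is "side" or "top" or "wrist"; returns (picture, depth): 420x560x3 uint8, blue, green, red; 420x560 float32, mm along the optical axis (not along the pixel's ray), 0 where there is no reading.
- optics.get_calibration(name): a dict with "K" (3x3 intrinsics, pixels), "rvec" (rotation vector, rad) and "tvec" (3), from world to camera coordinates, as OpenCV has them; the wrist camera has in their place "hand_eye" (4x4, takes a point from camera to tool coordinates, whose origin is the TCP and whose axes are the flange's). Camera axes: x right, y down, z forward; pixel columns grow to the right and rows downward; lengths in mm; the calibration is good to about 2 mm. A picture is of the moment at which its call begins: read the wrist's pose just before it. get_calibration takes no time and is no camera call.
- job.job_done(): hands the job in, once; it reports no verdict.
The state is a dict: "clock": time; "joints": joint angles; "joint_vel": joint speeds; "joint_efforts": joint torques, N m; "position": TCP position; "ee_rot": TCP orientation; "contact_force": force on the tool from outside, world axes, zero at the start; "wrist_torque": the same for the moment, N m; "gripper_width": finger opening in mm.
Only numpy, scipy, OpenCV 4.12 (cv2) and the standard library are available. Lean on these libraries where they do the work, as an engineer would, in place of code of your own. Each camera call takes 0.05 s, during which the arm holds its last target. There are 200 camera calls.

## Working session

There is one attempt and no reset: what is moved stays moved. The work goes in short steps, Python scripts to look and compute and a tool call to move; the robot and the scene stay as the last step left them, time stands still between calls to the robot, and variables do not carry over. Pictures are saved under pics/ and viewed, about 8 in all and at most 12, crops included, and the job is handed in when it is done.

Besides the shell and the picture viewer there is one more tool, called after ">>>" as a command line: name --argument value ..., lists and objects as JSON in quotes. send_rows: Moves the arm, as the interface text tells. Its arguments: {"type":"object","properties":{"steps":{"type":"array","items":{"type":"array","items":{"type":"array","items":{"type":"number"}}}}},"required":["steps"]}

```bash
mkdir -p pics; cat > h.py <<'E'
import numpy as np, cv2
from bench import arm, optics, job
from scipy.spatial.transform import Rotation as R
def cam(name, st=None):
    c=optics.get_calibration(name); K=np.array(c["K"],float)
    if "hand_eye" in c:
        st=st or arm.read_state(); T=np.eye(4); T[:3,:3]=R.from_quat(st["ee_rot"]).as_matrix(); T[:3,3]=st["position"]
        M=T@np.array(c["hand_eye"],float); return K,M
    M=np.eye(4); M[:3,:3]=cv2.Rodrigues(np.array(c["rvec"],float))[0]; M[:3,3]=np.ravel(c["tvec"]); return K,np.linalg.inv(M)
def onplane(K,M,uv,z):
    uv=np.atleast_2d(uv).astype(float); d=np.c_[uv,np.ones(len(uv))]@np.linalg.inv(K).T@M[:3,:3].T
    o=M[:3,3]; return o+d*((z-o[2])/d[:,2])[:,None]
def cloud(K,M,dep):
    v,u=np.mgrid[:dep.shape[0],:dep.shape[1]]
    p=np.stack([u*dep,v*dep,dep],-1)@np.linalg.inv(K).T
    return p@M[:3,:3].T+M[:3,3]
E
python3 - <<'E'
from h import *
s=arm.read_state(); print(s)
for n in ("top","side","wrist"):
    K,M=cam(n); im,d=optics.get_image(n); np.savez("pics/%s0.npz"%n,im=im,d=d,K=K,M=M)
    print(n,K.round(1).tolist(),M.round(3).tolist(),d.min(),d.max()); cv2.imwrite("pics/%s0.png"%n,im)
E
```

```text
{'clock': 0.0, 'joints': array([ 1.43160316e+00,  3.85575155e-01,  6.60966168e-03, -5.14269875e-04,
       -1.19403064e+00, -2.58584306e-01]), 'joint_vel': array([-1.65490521e-03,  1.28072620e-05, -1.32642409e-04, -7.22116418e-04,
        1.18653607e-03, -9.35930072e-04]), 'joint_efforts': array([-3.19121891e-04, -3.92282224e+01,  1.88399774e+01,  4.18605387e+00,
       -4.64501500e-03, -7.35515499e-06]), 'position': array([241.86517566, 575.65173843, 230.20178914]), 'ee_rot': array([ 9.80267377e-01, -1.97672967e-01, -1.72949251e-04,  1.11219961e-03]), 'contact_force': array([ 0.13690717,  0.3836571 , -0.7101522 ]), 'wrist_torque': array([-0.00369117, -0.03452861, -0.02386313]), 'gripper_width': 85.57337206940429}
top [[443.7, 0.0, 279.0], [0.0, 443.7, 205.5], [0.0, 0.0, 1.0]] [[-0.022, -0.995, 0.1, 430.302], [-1.0, 0.021, -0.014, -100.629], [0.012, -0.1, -0.995, 1317.105], [0.0, 0.0, 0.0, 1.0]] 0.0 1945.1759
side [[397.9, 0.0, 272.6], [0.0, 397.9, 212.3], [0.0, 0.0, 1.0]] [[-0.999, -0.035, 0.034, 496.708], [-0.049, 0.658, -0.752, 870.992], [0.004, -0.753, -0.658, 920.277], [0.0, 0.0, 0.0, 1.0]] 0.0 3276.0527
wrist [[330.9, 0.0, 280.6], [0.0, 330.9, 210.7], [0.0, 0.0, 1.0]] [[-0.388, -0.884, -0.262, 308.677], [-0.922, 0.372, 0.109, 548.965], [0.001, 0.284, -0.959, 372.792], [0.0, 0.0, 0.0, 1.0]] 0.0 480.6054
```

View pics/top0.png

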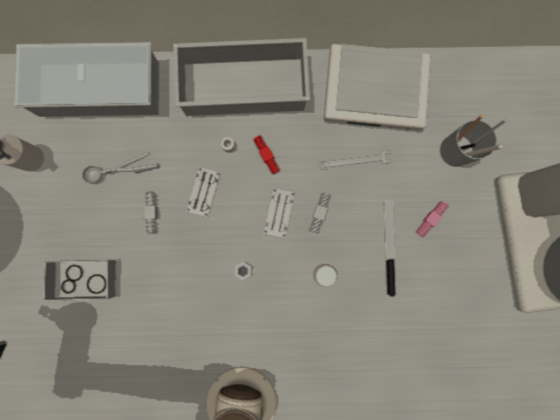

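View pics/side0.png

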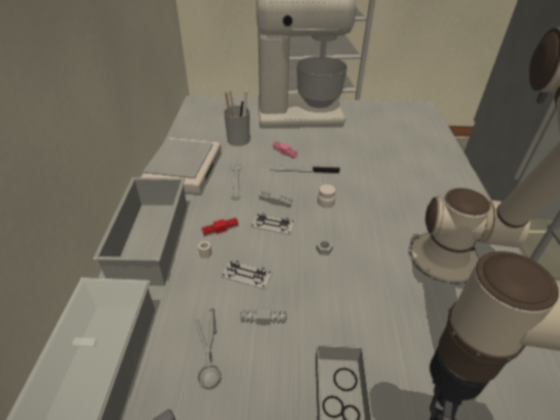

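The top view shows two grey studs at (151,212) and (320,213), and gauges at (203,192) and (279,213). The red and pink look-alikes are at (266,154) and (432,219). The side view agrees. Next I'll enlarge the region and get rough positions.

```bash
python3 - <<'E'
from h import *
f=np.load("pics/top0.npz"); K,M=f["K"],f["M"]
P=onplane(K,M,[[151,212],[320,213],[203,192],[279,213],[243,270],[326,276],[228,145],[355,160],[390,250],[125,170],[266,154],[432,219]],16)
print(P.round(0).tolist())
c=f["im"][160:250,130:345]; a=cv2.resize(c,None,fx=3.6,fy=3.6,interpolation=cv2.INTER_CUBIC)
w=np.load("pics/wrist0.npz"); b=w["im"]
cv2.imwrite("pics/a.png",np.vstack([cv2.resize(a,(774,324)),cv2.copyMakeBorder(cv2.resize(b,(368,276)),0,0,0,406,cv2.BORDER_CONSTANT)]))
C=cloud(K,M,f["d"]); print([C[v,u].round(0).tolist() for u,v in [(151,212),(320,213),(203,192),(279,213)]])
E
```

```text
[[550.0, 257.0, 16.0], [536.0, -239.0, 16.0], [606.0, 104.0, 16.0], [539.0, -119.0, 16.0], [375.0, -10.0, 16.0], [352.0, -251.0, 16.0], [745.0, 29.0, 16.0], [692.0, -349.0, 16.0], [423.0, -441.0, 16.0], [676.0, 334.0, 16.0], [716.0, -84.0, 16.0], [511.0, -569.0, 16.0]]
[[548.0, 252.0, 35.0], [535.0, -238.0, 31.0], [606.0, 105.0, 13.0], [540.0, -119.0, 5.0]]
```

View pics/a.png

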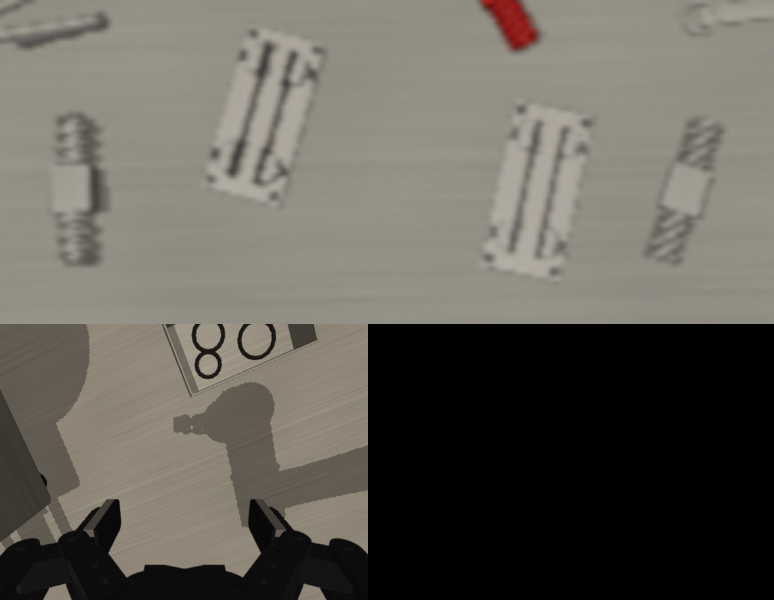

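The studs look alike at this resolution, so I'll bring the wrist camera over the left one.

>>> send_rows --steps '[[[3.6,1.55,0,0,1],[3.6,1.55,0,0,1],[3.6,1.55,0,0,1],[3.6,1.55,0,0,1],[3.6,1.55,0,0,1],[3.6,1.55,0,0,1],[3.6,1.55,0,0,1],[3.6,1.55,0,0,1],[3.6,1.55,0,0,1],[3.6,1.55,0,0,1]]]'

```text
clock: 0.98
position: [519.2, 287.6, 226.5]
ee_rot: [0.982, -0.19, -0.002, 0.003]
contact_force: [1.2, 0.8, 0.4]
gripper_width: 85.5
```

>>> send_rows --steps '[[[2.0,0.9,0,-0.1,1],[0.5,0.5,0,-0.1,1],[0,0,0,-0.1,1],[0,0,0,-0.1,1],[0,0,0,0,1],[0,0,0,0,1]]]'

```text
clock: 1.48
position: [543.4, 255.1, 223.3]
ee_rot: [1.0, 0.01, -0.004, 0.005]
contact_force: [0.0, 0.4, 0.0]
gripper_width: 85.2
```

```bash
cat > snap.py <<'E'
import sys
from h import *
def snap(tag):
    s=arm.read_state(); K,M=cam("wrist",s); im,d=optics.get_image("wrist")
    np.savez("pics/%s.npz"%tag,im=im,d=d,K=K,M=M,pos=s["position"],q=s["ee_rot"]); cv2.imwrite("pics/%s.png"%tag,im)
    Rm=R.from_quat(s["ee_rot"]).as_matrix()
    print(s["clock"],s["position"].round(1),"head",np.arctan2(Rm[1,0],Rm[0,0]).round(4),s["contact_force"].round(1),s["gripper_width"].round(1))
    C=cloud(K,M,d); C[d==0]=np.nan
    # blobs 8..60 mm above bench
    m=((C[...,2]>4)&(C[...,2]<60)).astype(np.uint8); m[320:]=0
    n,l,st,ce=cv2.connectedComponentsWithStats(cv2.morphologyEx(m,cv2.MORPH_OPEN,np.ones((3,3))))
    for i in range(1,n):
        if st[i,4]<300: continue
        p=C[l==i]; r=cv2.minAreaRect(p[:,:2].astype(np.float32)); a=cv2.boxPoints(r); e=[a[1]-a[0],a[2]-a[1]]; e=max(e,key=np.linalg.norm)
        h=np.arctan2(e[1],e[0]); h=(h+np.pi/2)%np.pi-np.pi/2
        print("blob",ce[i].round(0),"ctr",np.round(r[0],1),"size",np.round(r[1],1),"head",round(h,3),"z95",np.percentile(p[:,2],[50,95]).round(1))
if __name__=="__main__": snap(sys.argv[1])
E
python3 snap.py w1
```

```text
Traceback (most recent call last):
  File "snap.py", line 17, in <module>
    if __name__=="__main__": snap(sys.argv[1])
                             ~~~~^^^^^^^^^^^^^
  File "snap.py", line 7, in snap
    print(s["clock"],s["position"].round(1),"head",np.arctan2(Rm[1,0],Rm[0,0]).round(4),s["contact_force"].round(1),s["gripper_width"].round(1))
                                                                                                                    ^^^^^^^^^^^^^^^^^^^^^^^^
AttributeError: 'float' object has no attribute 'round'
```

View pics/w1.png

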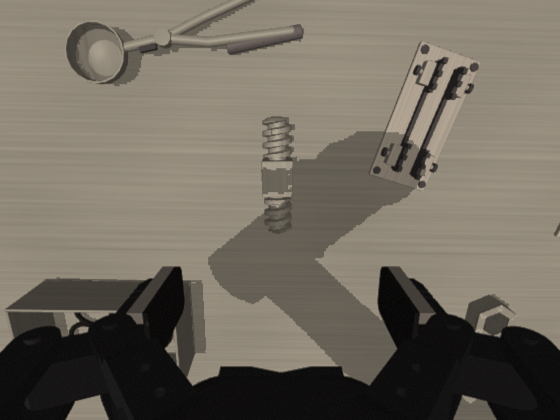

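The view shows a stud at (278,175) and a gauge at (426,115), with the scoop at the upper left and the nut at the lower right. I'll enlarge the threads and measure.

```bash
sed -i 's/s\["gripper_width"\].round(1)/round(s["gripper_width"],1)/' snap.py; python3 snap.py w2; python3 - <<'E'
import cv2,numpy as np
im=cv2.imread("pics/w2.png")
a=im[105:245,225:335]; b=im[30:200,360:490]
cv2.imwrite("pics/b.png",np.hstack([cv2.resize(a,(440,560),interpolation=3) , cv2.resize(b,(360,560),interpolation=3)]))
E
```

```text
1.5333 [543.3 255.2 223.3] head 0.0196 [-0.7  0.2 -1. ] 85.3
blob [161.  42.] ctr [679.6 347.9] size [ 54.8 223. ] head -1.401 z95 [15.  25.7]
blob [424. 115.] ctr [609.1 106.7] size [ 66.5 139.7] head -0.284 z95 [ 6.3 22.6]
blob [277. 174.] ctr [549.2 258.6] size [121.3  31.2] head 0.024 z95 [29.2 32.6]
blob [ 78. 294.] ctr [414.5 480.8] size [118.   3.] head 1.57 z95 [34.8 57. ]
blob [490. 310.] ctr [384.9  -9.2] size [47.7 32.8] head 1.532 z95 [18.6 24.4]
blob [ 32. 315.] ctr [384.  536.4] size [47.4  3. ] head 0.018 z95 [35.6 57.7]
```

View pics/b.png

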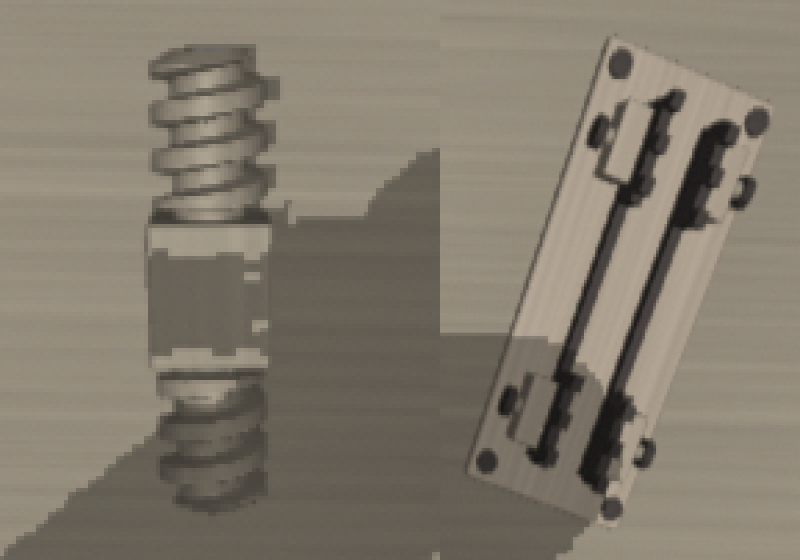

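Left stud: three crests at about 12.5 mm pitch, so it is the coarse one, at (549,258) with heading 0.02 and top at 32 mm as expected. The gauge beside it appears to have three teeth per end, spaced about 13 mm. Descending to grasp.

>>> send_rows --steps '[[[0.3,-0.15,4,0,1],[0.3,-0.15,4,0,1],[0,0,4,0,1],[0,0,4,0,1],[0,0,3,0,1],[0,0,0,0,1]]]'

```text
clock: 2.08
position: [551.9, 262.6, 33.1]
ee_rot: [1.0, 0.008, 0.003, -0.0]
contact_force: [-0.1, -0.8, -0.1]
gripper_width: 85.5
```

>>> send_rows --steps '[[[-0.1,0.4,1.5,0,1],[0,0,1.0,0,1],[0,0,0,0,1]]]'

```text
clock: 2.33
position: [551.9, 260.3, 8.7]
ee_rot: [1.0, 0.008, 0.003, 0.0]
contact_force: [0.1, -0.2, -0.3]
gripper_width: 85.2
```

```bash
python3 snap.py w3 | head -1
```

```text
2.3333 [551.9 260.3   8.7] head 0.0155 [ 0.1 -0.2 -0.3] 85.2
```

>>> send_rows --steps '[[[-0.2,0.15,0.4,0,1],[0,0,0,0,0.3],[0,0,0,0,0],[0,0,0,0,0],[0,0,0,0,0],[0,0,0,0,0],[0,0,0,0,0],[0,0,0,0,0]]]'

```text
clock: 3.05
position: [553.5, 261.2, 13.4]
ee_rot: [1.0, 0.008, 0.009, -0.003]
contact_force: [-0.6, -0.9, -0.6]
gripper_width: 30.8
```

>>> send_rows --steps '[[[0,0,-2,0,0],[0,0,-4,0,0],[0,0,-4,0,0],[0,0,-2,0,0],[0,0,0,0,0]]]'

```text
clock: 3.47
position: [545.9, 257.5, 127.8]
ee_rot: [1.0, 0.006, -0.001, 0.002]
contact_force: [0.5, 0.9, -4.2]
gripper_width: 30.8
```

```bash
python3 snap.py w4; python3 - <<'E'
from h import *
im,d=optics.get_image("side"); K,M=cam("side"); s=arm.read_state()
p=np.linalg.inv(M)@np.r_[s["position"],1]; uv=(K@p[:3])[:2]/p[2]; print(uv)
u,v=map(int,uv); a=im[max(0,v-70):v+70,u-95:u+95]
w=cv2.imread("pics/w4.png")
a=cv2.resize(a,(400,295)); w=cv2.resize(w,(400,295)); cv2.imwrite("pics/c.png",np.hstack([a,w]))
E
```

```text
3.4667 [545.9 257.5 127.8] head 0.012 [ 0.5  0.9 -4.2] 30.8
blob [124.  27.] ctr [665.2 346.3] size [ 51.5 220.7] head -1.553 z95 [15.1 25.6]
blob [480. 119.] ctr [609.2 106.6] size [ 67.1 140.1] head -0.282 z95 [ 6.5 23.8]
[264.52890421 290.28666021]
```

View pics/c.png

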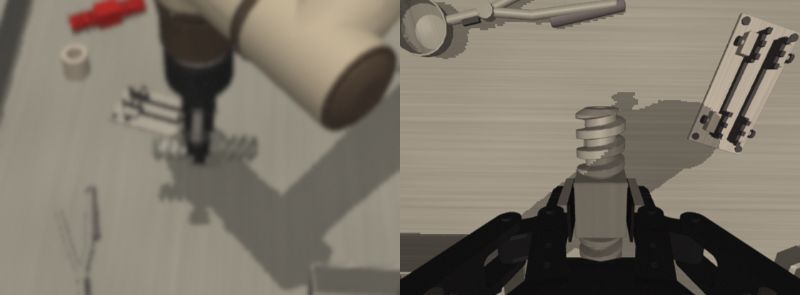

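The coarse stud is held (−4.2 N, lies level). Moving next to the nearby gauge to check its pitch at close range.

>>> send_rows --steps '[[[-0.8,3.2,0,0,0],[-0.8,3.2,0,0,0],[-0.8,3.2,0,0,0],[-0.8,2.0,0,0.1,0],[0,0,0,0.1,0],[0,0,0,0.1,0],[0,0,0,0,0],[0,0,0,0,0]]]'

```text
clock: 4.23
position: [496.3, 129.0, 100.3]
ee_rot: [0.988, -0.152, -0.023, 0.015]
contact_force: [0.5, 0.3, -5.6]
gripper_width: 30.1
```

```bash
cat > gauge.py <<'E'
import sys
from h import *
# height profile of a gauge's blades along its axis, given centre & heading
def prof(tag,c,h):
    f=np.load("pics/%s.npz"%tag); C=cloud(f["K"],f["M"],f["d"]); p=C[f["d"]>0]
    r=p[:,:2]-c; X=r@[np.cos(h),np.sin(h)]; Y=r@[-np.sin(h),np.cos(h)]
    for s in (1,-1):
        o=[]
        for x in np.arange(-60,61,2):
            q=p[(abs(X-x)<1)&(abs(s*Y-11)<2.5),2]; o.append(int(np.max(q)) if len(q) else 0)
        print(s,o)
if __name__=="__main__": prof(sys.argv[1],np.array([float(sys.argv[2]),float(sys.argv[3])]),float(sys.argv[4]))
E
python3 snap.py w5; python3 gauge.py w5 609 106.7 -0.283
python3 - <<'E'
import cv2
cv2.imwrite("pics/d.png",cv2.imread("pics/w5.png"))
E
```

```text
4.2333 [496.3 129.  100.3] head -0.3064 [ 0.5  0.3 -5.6] 30.1
blob [259.  72.] ctr [585.7 113.1] size [66.  90.7] head -0.285 z95 [ 6.1 18.3]
blob [555. 121.] ctr [501.2 -75.3] size [11.  43.7] head -0.029 z95 [5.6 7.9]
blob [487. 294.] ctr [378.5  -9.8] size [47.9 45. ] head 1.474 z95 [20.3 24.4]
1 [7, 17, 27, 27, 27, 27, 22, 23, 27, 27, 27, 27, 23, 23, 27, 27, 27, 27, 12, 12, 13, 13, 12, 13, 13, 13, 12, 13, 12, 12, 13, 13, 13, 13, 12, 13, 13, 13, 12, 12, 12, 0, 0, 0, 0, 0, 0, 0, 0, 0, 0, 0, 0, 0, 0, 0, 0, 0, 0, 0, 0]
-1 [115, 111, 27, 28, 23, 22, 23, 28, 27, 28, 23, 23, 23, 27, 27, 27, 23, 23, 13, 12, 13, 13, 13, 12, 12, 12, 12, 12, 12, 14, 13, 13, 13, 13, 13, 13, 12, 13, 13, 13, 11, 0, 0, 0, 0, 0, 0, 0, 0, 0, 0, 0, 0, 0, 0, 0, 0, 0, 0, 0, 0]
```

View pics/d.png

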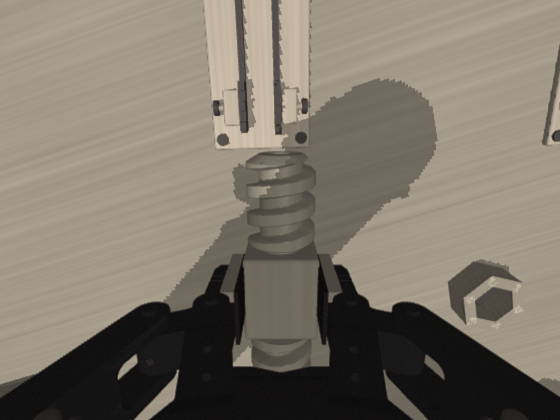

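The gauge profile shows notches 12 mm apart, so this is the coarse gauge. The tool looks slightly tilted, so I'll check whether that settles.

>>> send_rows --steps '[[[0,0,0,0,0],[0,0,0,0,0],[0,0,0,0,0]]]'

```text
clock: 4.53
position: [495.5, 129.5, 97.8]
ee_rot: [0.988, -0.15, -0.024, 0.017]
contact_force: [-1.0, 0.1, -5.3]
gripper_width: 30.5
```

>>> send_rows --steps '[[[0,0,-2,0,0],[0,0,-2,0,0],[0,0,0,0,0]]]'

```text
clock: 4.78
position: [497.2, 131.1, 137.2]
ee_rot: [0.988, -0.148, -0.026, 0.018]
contact_force: [1.7, 1.0, -4.1]
gripper_width: 30.4
```

>>> send_rows --steps '[[[2.9,-0.25,0,0,0],[2.9,-0.25,0,0,0],[2.9,-0.25,0,0,0],[2.9,-0.25,0,-0.014,0],[0,0,0,0,0]]]'

```text
clock: 5.2
position: [613.1, 107.7, 128.5]
ee_rot: [0.99, -0.138, -0.026, 0.016]
contact_force: [0.6, 0.5, -6.0]
gripper_width: 30.5
```

```bash
cat > tf.py <<'E'
import sys
from h import *
# stud in tool frame from wrist depth; and offset of stud mid to a target in tool axes
def info(target=None,headt=None,tag="cur"):
    s=arm.read_state(); Rm=R.from_quat(s["ee_rot"]).as_matrix(); K,M=cam("wrist",s); im,d=optics.get_image("wrist")
    cv2.imwrite("pics/%s.png"%tag,im); np.savez("pics/%s.npz"%tag,im=im,d=d,K=K,M=M)
    C=cloud(K,M,d); t=(C-s["position"])@Rm; m=(d>0)&(abs(t[...,1])<20)&(t[...,2]>-45)&(t[...,2]<0)&(t[...,0]>-70)&(t[...,0]<75)
    p=t[m]; f=p[p[:,0]>30]; sq=p[(abs(p[:,0]+3)<15)&(abs(p[:,1])<12)]
    print("clock",s["clock"],"pos",s["position"].round(1),"head",np.arctan2(Rm[1,0],Rm[0,0]).round(4),"toolz",Rm[:,2].round(4),"in tool x/y:",(Rm[:2,:2].T@Rm[:2,2]).round(4),"F",s["contact_force"].round(1),"w",round(s["gripper_width"],1))
    if len(f)>20:
        xe=np.percentile(f[:,0],99.5); print("front end x",round(xe,1),"y",np.median(f[:,1]).round(1),"sq top z",np.median(sq[:,2]).round(1),"front crest z",np.percentile(f[:,2],2).round(1))
        mid=np.array([xe-61,0,np.median(sq[:,2])+16]); w=s["position"]+Rm@mid; print("stud mid world",w.round(1),"axis",Rm[:,0].round(3))
        if target is not None:
            dl=np.array(target)-w; print("move tool (mm)",(Rm.T@dl).round(1),"turn",(np.arctan2(Rm[1,0],Rm[0,0])-headt).round(4))
if __name__=="__main__":
    a=[float(x) for x in sys.argv[1:]]; info(a[:3],a[3]) if len(a)==4 else info()
E
python3 tf.py 609 106.7 60 -0.283
```

```text
clock 5.2 pos [613.1 107.7 128.5] head -0.2776 toolz [-0.0551 -0.024  -0.9982] in tool x/y: [-0.0464  0.0381] F [ 0.6  0.5 -6. ] w 30.5
front end x 56.1 y -0.9 sq top z -18.5 front crest z -17.3
stud mid world [608.5 109.1 131.3] axis [ 0.961 -0.274 -0.046]
move tool (mm) [ 4.4 -0.6 71.2] turn 0.0054
```

>>> send_rows --steps '[[[-0.1,-0.05,3.0,0.005,0],[0,0,3.0,0,0],[0,0,1.5,0,0],[0,0,0,0,0],[0,0,0,0,0]]]'

```text
clock: 5.67
position: [602.3, 107.2, 47.6]
ee_rot: [0.989, -0.141, -0.029, 0.016]
contact_force: [1.2, 0.0, -5.2]
gripper_width: 30.9
```

```bash
python3 tf.py 609 106.7 39 -0.283; python3 -c "
from h import *; print(arm.read_state()['joints'].round(4))"
```

```text
clock 5.6667 pos [602.3 107.2  47.6] head -0.2839 toolz [-0.0623 -0.0238 -0.9978] in tool x/y: [-0.053   0.0401] F [ 1.2  0.  -5.2] w 30.9
front end x 56.1 y -0.9 sq top z -18.6 front crest z -17.3
stud mid world [597.7 108.6  50.4] axis [ 0.959 -0.28  -0.053]
move tool (mm) [12.  -1.8 10.8] turn -0.0009
[ 0.438   0.5711 -0.1883 -0.0068 -0.8784  0.8542]
```

>>> send_rows --steps '[[[0.6,-0.18,0.3,0,0],[0.1,0,0.3,0,0],[0.1,0,0.3,0,0],[0,0,0.2,0,0]]]'

```text
clock: 6.05
position: [613.0, 108.0, 40.4]
ee_rot: [0.99, -0.14, -0.025, 0.014]
contact_force: [-2.4, -0.0, 0.8]
gripper_width: 30.8
```

```bash
python3 tf.py 609 106.7 39 -0.283
```

```text
clock 6.05 pos [613.  108.   40.4] head -0.2818 toolz [-0.0542 -0.021  -0.9983] in tool x/y: [-0.0462  0.0351] F [-2.4 -0.   0.8] w 30.8
front end x 56.1 y -0.9 sq top z -18.6 front crest z -17.4
stud mid world [608.4 109.4  43.2] axis [ 0.96  -0.278 -0.046]
move tool (mm) [1.5 2.3 4.2] turn 0.0012
```

>>> send_rows --steps '[[[0,0.2,0.3,0,0],[0,0,0.3,0,0],[0,0,0.3,0,0],[0,0,0.2,0,0]]]'

```text
clock: 6.43
position: [614.0, 104.9, 38.2]
ee_rot: [0.99, -0.139, -0.022, 0.014]
contact_force: [-3.6, -0.9, 3.8]
gripper_width: 30.9
```

```bash
python3 tf.py 609 106.7 39 -0.283
```

```text
clock 6.4333 pos [614.  104.9  38.2] head -0.2794 toolz [-0.0472 -0.0223 -0.9986] in tool x/y: [-0.0392  0.0343] F [-3.6 -0.9  3.8] w 30.9
front end x 56.1 y -0.9 sq top z -18.6 front crest z -17.6
stud mid world [609.4 106.3  41. ] axis [ 0.96  -0.276 -0.039]
move tool (mm) [-0.4 -0.3  2. ] turn 0.0036
```

>>> send_rows --steps '[[[0,0,0.6,0,0],[0,0,0.6,0,0],[0,0,0.6,0,0],[0,0,0.6,0,0],[0,0,0.6,0,0],[0,0,0.6,0,0]]]'

```text
clock: 6.98
position: [614.3, 103.3, 34.7]
ee_rot: [0.99, -0.137, -0.016, 0.016]
contact_force: [-12.5, 1.2, 24.8]
gripper_width: 30.3
```

```bash
python3 tf.py 609 106.7 39 -0.283
```

```text
clock 6.9833 pos [614.3 103.3  34.7] head -0.275 toolz [-0.0364 -0.027  -0.999 ] in tool x/y: [-0.0277  0.0358] F [-12.5   1.2  24.8] w 30.3
front end x 56.5 y -0.5 sq top z -18.7 front crest z -18.9
stud mid world [610.1 104.6  37.6] axis [ 0.962 -0.271 -0.028]
move tool (mm) [-1.6 -1.7 -1.4] turn 0.008
```

>>> send_rows --steps '[[[-0.2,-0.1,0.2,0.008,0],[-0.2,0,0.3,0,0],[-0.2,0,0.3,0,0],[0,0,0.3,0,0]]]'

```text
clock: 7.37
position: [613.0, 104.1, 35.4]
ee_rot: [0.99, -0.139, -0.009, 0.015]
contact_force: [-9.4, 1.0, 15.3]
gripper_width: 30.8
```

```bash
python3 tf.py 609 106.7 34 -0.283
```

```text
clock 7.3667 pos [613.  104.1  35.4] head -0.2794 toolz [-0.0221 -0.0276 -0.9994] in tool x/y: [-0.0137  0.0326] F [-9.4  1.  15.3] w 30.8
front end x 56.4 y -0.5 sq top z -18.7 front crest z -18.6
stud mid world [608.7 105.4  38.2] axis [ 0.961 -0.276 -0.014]
move tool (mm) [ 0.  -1.5  4.1] turn 0.0036
```

>>> send_rows --steps '[[[-0.25,0,0.3,0,0],[-0.25,0,0.3,0,0],[-0.25,0,0.3,0,0]]]'

```text
clock: 7.67
position: [613.0, 104.2, 35.5]
ee_rot: [0.99, -0.138, -0.001, 0.015]
contact_force: [0.9, -5.1, 10.7]
gripper_width: 30.7
```

>>> send_rows --steps '[[[-0.25,0,0.3,0,0],[-0.25,0,0.3,0,0],[-0.25,0,0.3,0,0]]]'

```text
clock: 7.92
position: [613.1, 104.3, 35.7]
ee_rot: [0.991, -0.136, 0.007, 0.014]
contact_force: [-0.1, -4.2, 10.5]
gripper_width: 30.8
```

```bash
python3 tf.py 609 106.7 34 -0.283
```

```text
clock 7.9167 pos [613.1 104.3  35.7] head -0.2736 toolz [ 0.0106 -0.0291 -0.9995] in tool x/y: [0.0181 0.0252] F [-0.1 -4.2 10.5] w 30.8
front end x 56.3 y -0.5 sq top z -18.8 front crest z -17.8
stud mid world [608.5 105.6  38.4] axis [ 0.963 -0.27   0.018]
move tool (mm) [ 0.1 -1.3  4.3] turn 0.0094
```

The stud pivots rather than slides. I'll use the depth data to predict the phase: crest positions on the stud's top line against the notch positions on the gauge.

```bash
for t in w2 w4; do python3 gauge.py $t 609 106.7 -0.283; done; python3 - <<'E'
from h import *
for tag in ("w5","cur"):
    f=np.load("pics/%s.npz"%tag)
    s=arm.read_state() if tag=="cur" else None
    pos,q=(s["position"],s["ee_rot"]) if s else (f["pos"],f["q"])
    Rm=R.from_quat(q).as_matrix(); t=(cloud(f["K"],f["M"],f["d"])-pos)@Rm
    t=t[f["d"]>0]; m=(abs(t[:,1]+0.7)<2)&(t[:,2]<3)&(t[:,2]>-45); t=t[m]
    print(tag,[(x,round(float(-np.median(t[abs(t[:,0]-x)<.6,2])),1)) for x in range(-8,60) if (abs(t[:,0]-x)<.6).sum()>1])
E
```

```text
1 [6, 5, 27, 27, 27, 26, 22, 22, 27, 27, 27, 28, 22, 22, 27, 27, 27, 27, 13, 11, 12, 12, 12, 13, 13, 12, 13, 12, 12, 12, 12, 12, 12, 12, 12, 12, 12, 12, 13, 12, 12, 14, 12, 22, 26, 27, 27, 26, 22, 22, 26, 28, 27, 27, 22, 23, 27, 28, 29, 27, 6]
-1 [6, 26, 27, 27, 23, 22, 22, 27, 28, 27, 23, 22, 22, 26, 28, 28, 22, 22, 13, 12, 12, 12, 13, 12, 12, 12, 12, 12, 12, 12, 12, 12, 13, 12, 12, 13, 12, 12, 12, 12, 12, 12, 13, 28, 27, 28, 22, 22, 22, 28, 28, 27, 22, 22, 22, 27, 27, 27, 22, 6, 6]
1 [7, 22, 27, 27, 27, 27, 23, 23, 27, 27, 27, 28, 22, 23, 26, 27, 27, 27, 13, 12, 12, 12, 12, 13, 12, 12, 12, 12, 12, 12, 12, 13, 12, 12, 12, 12, 12, 12, 12, 13, 12, 12, 12, 22, 26, 27, 27, 27, 23, 22, 27, 27, 28, 27, 23, 22, 27, 28, 27, 27, 7]
-1 [6, 27, 28, 28, 22, 22, 22, 27, 27, 28, 22, 23, 22, 27, 28, 27, 22, 22, 12, 12, 12, 12, 12, 12, 12, 12, 12, 13, 12, 13, 12, 12, 13, 12, 12, 12, 13, 13, 13, 13, 13, 12, 12, 28, 27, 27, 22, 22, 22, 27, 28, 28, 22, 22, 22, 28, 27, 27, 22, 20, 6]
w5 [(-8, 18.8), (-7, 18.8), (-6, 18.7), (-5, 18.7), (-4, 18.6), (-3, 18.8), (-2, 18.6), (-1, 18.5), (0, 18.4), (1, 18.3)
[... 692 characters left out ...]
), (-3, 18.6), (-2, 18.4), (-1, 18.3), (0, 18.5), (1, 18.8), (2, 18.5), (3, 18.6), (4, 18.7), (5, 18.7), (6, 18.7), (7, 18.6), (8, 18.5), (9, 18.6), (10, 18.7), (11, 18.6), (12, 18.6), (13, 18.3), (14, 16.1), (15, 14.6), (17, 17.4), (18, 17.4), (19, 17.3), (20, 17.3), (21, 17.3), (22, 16.3), (23, 13.2), (24, 12.3), (25, 11.9), (26, 12.2), (27, 12.1), (29, 17.2), (30, 17.3), (31, 17.5), (32, 17.2), (33, 17.5), (34, 15.9), (35, 13.1), (36, 11.7), (37, 11.8), (38, 11.8), (39, 11.9), (40, 11.9), (41, 17.4), (42, 17.1), (43, 17.1), (44, 17.4), (45, 17.4), (46, 16.2), (47, 12.7), (48, 11.8), (49, 11.7), (50, 11.9), (51, 11.6), (52, 12.3), (53, 16.6), (54, 15.6), (55, 13.4), (56, 10.4), (57, 10.2)]
```

The depth data is clean. Notches sit at 11.5 mod 12, and the stud's bottom crest is at TCP + 1.2 mod 12, so the TCP should be at gauge x ≈ 10.3. It is at 4.6 now. Lift, shift +5.7 mm, lower.

>>> send_rows --steps '[[[0,0,-0.5,0,0],[0,-0.1,-0.4,0.01,0],[0.3,0,0,0,0],[0.2,0,0,0,0],[0,0,0,0,0]]]'

```text
clock: 8.38
position: [617.7, 104.3, 42.9]
ee_rot: [0.99, -0.142, 0.007, 0.013]
contact_force: [0.3, 0.1, -6.4]
gripper_width: 30.5
```

```bash
cat > where.py <<'E'
import sys
from h import *
c=np.array([float(sys.argv[1]),float(sys.argv[2])]); h=float(sys.argv[3])
s=arm.read_state(); Rm=R.from_quat(s["ee_rot"]).as_matrix(); r=s["position"][:2]-c
print(s["clock"],"gauge x,y",(r@[np.cos(h),np.sin(h)]).round(2),(r@[-np.sin(h),np.cos(h)]).round(2),"z",s["position"][2].round(1),"turn",(np.arctan2(Rm[1,0],Rm[0,0])-h).round(4),"tilt",(Rm[:2,:2].T@Rm[:2,2]).round(4),"F",s["contact_force"].round(1))
E
python3 where.py 609 106.7 -0.283
```

```text
8.3833 gauge x,y 9.02 0.07 z 42.9 turn -0.0026 tilt [0.0173 0.0234] F [ 0.3  0.1 -6.4]
```

>>> send_rows --steps '[[[0.12,0,0.3,0,0],[0,0,0.3,0,0],[0,0,0.3,0,0],[0,0,0.3,0,0]]]'

```text
clock: 8.72
position: [619.2, 103.1, 30.7]
ee_rot: [0.99, -0.141, 0.006, 0.014]
contact_force: [-7.4, -1.5, 21.9]
gripper_width: 30.5
```

```bash
python3 where.py 609 106.7 -0.283
```

```text
8.7167 gauge x,y 10.81 -0.64 z 30.7 turn -0.0005 tilt [0.016  0.0267] F [-7.4 -1.5 21.9]
```

It dropped exactly 5 mm, so it is seated. Releasing.

>>> send_rows --steps '[[[-0.03,0,-0.05,0,0],[0,0,0,0,0.6],[0,0,0,0,0.7],[0,0,0,0,0.8],[0,0,0,0,1],[0,0,0,0,1]]]'

```text
clock: 9.22
position: [622.5, 104.1, 34.6]
ee_rot: [0.99, -0.14, 0.01, 0.013]
contact_force: [-0.0, 0.4, -0.1]
gripper_width: 85.3
```

>>> send_rows --steps '[[[0,0,-1.5,0,1],[0,0,-4,0,1],[0,0,-4,0,1],[0,0,-4,0,1],[0,0,-4,0,1],[0,0,0,0,1]]]'

```text
clock: 9.72
position: [619.2, 108.7, 214.0]
ee_rot: [0.99, -0.14, 0.007, 0.016]
contact_force: [1.0, 0.4, 2.0]
gripper_width: 85.8
```

```bash
cat > seat.py <<'E'
import sys
from h import *
# check a stud on a gauge: ridge heights along gauge axis
tag,cx,cy,h=sys.argv[1],*map(float,sys.argv[2:5]); c=np.array([cx,cy])
f=np.load("pics/%s.npz"%tag); p=cloud(f["K"],f["M"],f["d"])[f["d"]>0]; r=p[:,:2]-c
X=r@[np.cos(h),np.sin(h)]; Y=r@[-np.sin(h),np.cos(h)]
m=(abs(X)<80)&(abs(Y)<25)&(p[:,2]>38)&(p[:,2]<70); q=np.c_[X,Y,p[:,2]][m]
print("x range",np.percentile(q[:,0],[.5,99.5]).round(1),"square top z",np.median(q[abs(q[:,0]-q[:,0].mean())<12,2]).round(2), "y mid",np.median(q[:,1]).round(1),"rect",[np.round(v,2) for v in cv2.minAreaRect(q[:,:2].astype(np.float32))])
xm=np.percentile(q[:,0],[.5,99.5]).mean()
for lo,hi in((-61,-20),(20,61)): print("crest z",np.percentile(q[(q[:,0]-xm>lo)&(q[:,0]-xm<hi)&(abs(q[:,1])<3),2],95).round(2))
E
python3 snap.py w6; python3 seat.py w6 609 106.7 -0.283
```

```text
9.7167 [619.2 108.7 214. ] head -0.2809 [1.  0.4 2. ] 85.8
blob [15.  5.] ctr [848.  288.3] size [41.6  1.8] head 1.571 z95 [11.5 22.2]
blob [448.  41.] ctr [712.  -84.8] size [114.9  33.2] head 0.474 z95 [28.2 32.4]
blob [321.  34.] ctr [745.4  30.3] size [37.1 37.1] head -0.434 z95 [40.6 42.7]
blob [ 68. 179.] ctr [692.9 317.4] size [ 52.7 157.4] head -1.34 z95 [14.5 24.4]
blob [281. 190.] ctr [609.5 106.4] size [ 65.9 139.4] head -0.287 z95 [17.2 49.7]
blob [492. 191.] ctr [ 541.9 -117.9] size [ 67.  139.9] head -0.232 z95 [ 6.5 22.2]
x range [-52.1  66.5] square top z 49.19 y mid -0.2 rect [array([ 6.23, -0.46]), array([120.91,  32.23]), np.float64(1.0)]
crest z 49.01
crest z 48.95
```

The coarse stud is seated: square top at 49.2 (expected 50), crest tops level at 49.0 and 48.95. On to the fine stud near (536,−238), passing over the fine gauge at (542,−118).

>>> send_rows --steps '[[[0.18,3.9,0,0,1],[0.18,3.9,0,0,1],[0.18,3.9,0,0,1],[0.18,3.9,0,0,1],[0.18,3.9,0,0,1],[0.18,3.9,0,0,1],[0.18,3.9,0,0,1],[0.18,3.9,0,0,1],[0.18,3.4,0,0,1],[0,0,0,0,1]]]'

```text
clock: 10.6
position: [532.1, -238.3, 213.4]
ee_rot: [0.991, -0.137, 0.002, 0.015]
contact_force: [1.3, 0.5, -0.1]
gripper_width: 85.3
```

```bash
python3 snap.py w7; python3 gauge.py w7 541.9 -117.9 -0.232
```

```text
10.6 [ 532.1 -238.3  213.4] head -0.2739 [ 1.3  0.5 -0.1] 85.3
blob [62. 47.] ctr [709.9 -86.9] size [109.6  32.6] head 0.471 z95 [29.1 32.8]
blob [276.  17.] ctr [ 690.5 -288.7] size [31.3 95.8] head -1.379 z95 [6.9 8.5]
blob [474. 198.] ctr [ 435.5 -442.3] size [ 29.6 268.9] head -0.014 z95 [10.9 17.7]
blob [275. 179.] ctr [ 538. -238.] size [ 31.9 122.4] head -0.346 z95 [29.2 32.5]
blob [167. 201.] ctr [ 541.9 -118.4] size [ 66.2 140.2] head -0.231 z95 [ 6.5 22. ]
blob [322. 309.] ctr [ 375.3 -249. ] size [62.4 26.9] head 1.403 z95 [27.4 41.2]
1 [7, 7, 6, 16, 26, 27, 25, 23, 26, 27, 25, 22, 26, 27, 25, 22, 26, 27, 22, 12, 12, 12, 13, 13, 13, 12, 12, 13, 13, 12, 13, 12, 13, 12, 13, 12, 12, 12, 12, 12, 13, 12, 12, 22, 25, 26, 23, 22, 26, 26, 22, 22, 26, 26, 22, 23, 26, 26, 13, 6, 7]
-1 [7, 6, 11, 26, 26, 26, 22, 25, 26, 27, 21, 26, 26, 26, 22, 26, 26, 27, 12, 12, 13, 12, 12, 12, 13, 12, 12, 13, 13, 12, 12, 14, 12, 12, 12, 13, 14, 12, 12, 12, 12, 12, 13, 26, 27, 23, 23, 26, 27, 24, 23, 27, 27, 22, 22, 27, 26, 22, 12, 6, 6]
```

View pics/w7.png

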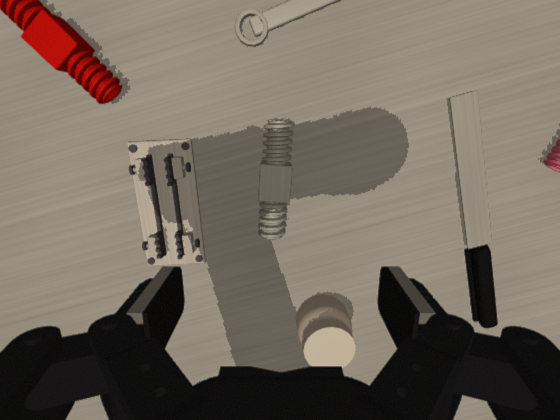

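The view shows the fine stud at (275,179), the fine gauge at (167,201) with notches 8 mm apart, the jar at (325,320), the knife on the right and the red look-alike at the upper left. The stud is at (538,−238), heading −0.346. Descending.

>>> send_rows --steps '[[[0.2,0,4,0.07,1],[0,0,4,0,1],[0,0,4,0,1],[0,0,4,0,1],[0,0,1.5,0,1],[0,0,0,0,1]]]'

```text
clock: 11.15
position: [537.5, -241.1, 32.4]
ee_rot: [0.985, -0.172, 0.006, 0.014]
contact_force: [-0.7, -0.2, -0.8]
gripper_width: 85.0
```

```bash
python3 where.py 538 -238 -0.346
```

```text
11.15 gauge x,y 0.58 -3.1 z 32.4 turn -0.0004 tilt [0.0173 0.0259] F [-0.7 -0.2 -0.8]
```

>>> send_rows --steps '[[[0,-0.3,1.0,0,1],[0,0,1.0,0,1],[0,0,0,0,1],[0,0,0,0,0.3],[0,0,0,0,0],[0,0,0,0,0],[0,0,0,0,0],[0,0,0,0,0],[0,0,0,0,0]]]'

```text
clock: 11.9
position: [542.8, -237.3, 15.8]
ee_rot: [0.985, -0.171, 0.011, 0.015]
contact_force: [-0.3, -0.7, -6.5]
gripper_width: 30.8
```

```bash
python3 where.py 538 -238 -0.346
```

```text
11.9 gauge x,y 4.27 2.27 z 15.8 turn 0.0035 tilt [0.0259 0.0249] F [-0.3 -0.7 -6.5]
```

>>> send_rows --steps '[[[0,0,-2,0,0],[0,0,-3,0,0],[0,0,-3,0,0],[0,0,-2,0,0],[0,0,0,-0.06,0],[-0.5,-1.4,0,-0.06,0],[-1.6,-2.0,0,0,0],[-1,-1,0,0,0],[0,0,0,0,0]]]'

```text
clock: 12.65
position: [510.1, -179.4, 106.6]
ee_rot: [0.993, -0.115, -0.003, 0.01]
contact_force: [0.0, 0.1, -6.6]
gripper_width: 30.3
```

```bash
python3 snap.py w8; python3 gauge.py w8 541.9 -118.2 -0.2315; python3 tf.py 541.9 -118.2 60 -0.2315
cat > phase.py <<'E'
import sys
from h import *
# thread phase by Fourier fit. gauge: notch phase per blade/end ; stud: top crest phase in tool frame
def ph(x,z,p):
    A=np.c_[np.cos(2*np.pi*x/p),np.sin(2*np.pi*x/p),np.ones(len(x))]; c=np.linalg.lstsq(A,z,rcond=None)[0]; return round((np.arctan2(c[1],c[0])*p/2/np.pi)%p,2),round(np.hypot(*c[:2]),2)
def gauge(tag,cx,cy,h,p):
    f=np.load("pics/%s.npz"%tag); q=cloud(f["K"],f["M"],f["d"])[f["d"]>0]; r=q[:,:2]-[cx,cy]
    X=r@[np.cos(h),np.sin(h)]; Y=r@[-np.sin(h),np.cos(h)]
    n=int(24//p)*p
    for s in(1,-1):
        for e in(1,-1):
            m=(abs(s*Y-11)<1.7)&(abs(e*X-40.5)<n/2)&(q[:,2]>20)&(q[:,2]<35); print(tag,"blade",s,"end",e,"notch phase,amp",ph(X[m],-q[m,2],p),m.sum())
def stud(tag,pos,quat,p):
    f=np.load("pics/%s.npz"%tag); t=((cloud(f["K"],f["M"],f["d"])-pos)@R.from_quat(quat).as_matrix())[f["d"]>0]
    m=(abs(t[:,1]+.7)<2)&(t[:,2]<3)&(t[:,2]>-45)&(t[:,0]>19)&(t[:,0]<19+int(30//p)*p); print("top crest phase",ph(t[m,0],-t[m,2],p))
    print([(x,round(float(-np.median(t[(abs(t[:,1]+.7)<2)&(t[:,2]<3)&(t[:,2]>-45)&(abs(t[:,0]-x)<.6),2])),1)) for x in range(10,60)])
E
python3 - <<'E'
from phase import *
for t in("w2","w4"): gauge(t,609,106.7,-.283,12)
for t in("w6","w7","w8"): gauge(t,541.9,-118.2,-.2315,8)
f=np.load("pics/w8.npz"); stud("w8",f["pos"],f["q"],8)
f=np.load("pics/w5.npz"); stud("w5",f["pos"],f["q"],12)
E
```

```text
12.65 [ 510.1 -179.4  106.6] head -0.2302 [ 0.   0.1 -6.6] 30.3
blob [105.  10.] ctr [ 662.5 -104.9] size [31.2 13.9] head 1.402 z95 [21.9 29.2]
blob [189. 178.] ctr [ 541.9 -118.2] size [ 66.3 140. ] head -0.231 z95 [ 6.3 22.1]
1 [6, 6, 12, 20, 26, 27, 26, 22, 26, 26, 26, 22, 26, 26, 27, 23, 26, 27, 26, 13, 13, 12, 12, 12, 12, 13, 13, 12, 12, 12, 12, 12, 12, 12, 12, 13, 13, 13, 12, 12, 13, 13, 12, 22, 27, 26, 22, 23, 26, 26, 22, 22, 27, 26, 22, 23, 27, 27, 12, 6, 6]
-1 [7, 7, 0, 26, 26, 25, 22, 26, 26, 26, 23, 26, 27, 26, 23, 27, 26, 25, 12, 12, 12, 12, 12, 13, 12, 12, 12, 194, 196, 13, 12, 13, 12, 13, 13, 13, 12, 12, 12, 12, 13, 12, 13, 26, 27, 22, 23, 26, 27, 25, 22, 26, 27, 23, 22, 26, 27, 22, 12, 6, 6]
clock 12.7 pos [ 510.5 -180.   106.5] head -0.2301 toolz [-0.0074 -0.019  -0.9998] in tool x/y: [-0.0029  0.0202] F [-0.2  0.5 -7.3] w 30.6
front end x 57.4 y -0.9 sq top z -16.2 front crest z -14.5
stud mid world [ 507.  -179.2  106.7] axis [ 0.974 -0.228 -0.003]
move tool (mm) [ 20.2 -68.3  45.3] turn 0.0014
w2 blade 1 end 1 notch phase,amp (np.float64(1.23), np.float64(2.37)) 1
[... 1500 characters left out ...]
6.0), (13, 15.7), (14, 15.7), (15, 14.4), (16, 11.5), (17, 10.5), (18, 11.0), (19, 14.4), (20, 14.8), (21, 14.5), (22, 14.0), (23, 11.9), (24, 10.0), (25, 10.2), (26, 10.9), (27, 14.2), (28, 14.2), (29, 14.4), (30, 13.9), (31, 11.4), (32, 9.9), (33, 9.7), (34, 10.4), (35, 13.9), (36, 14.3), (37, 14.3), (38, 13.8), (39, 11.3), (40, 9.5), (41, 9.7), (42, 10.5), (43, 13.9), (44, 14.2), (45, 14.1), (46, 13.5), (47, 10.7), (48, 9.7), (49, 9.6), (50, 10.1), (51, 13.9), (52, 13.9), (53, 13.9), (54, 13.6), (55, 10.4), (56, 9.8), (57, 8.9), (58, 8.7), (59, nan)]
top crest phase (np.float64(7.25), np.float64(3.39))
[(10, 18.5), (11, 18.1), (12, 18.3), (13, 17.8), (14, 15.3), (15, 14.4), (16, nan), (17, 17.3), (18, 17.1), (19, 16.9), (20, 17.1), (21, 17.4), (22, 15.0), (23, 12.1), (24, 11.5), (25, 11.7), (26, 11.5), (27, 11.6), (28, nan), (29, 16.5), (30, 16.7), (31, 17.0), (32, 16.9), (33, 16.8), (34, 15.2), (35, 12.0), (36, 11.2), (37, 11.3), (38, 11.1), (39, 11.1), (40, 11.4), (41, 16.4), (42, 16.7), (43, 16.7), (44, 16.6), (45, 16.7), (46, 15.0), (47, 11.9), (48, 11.2), (49, 11.0), (50, 10.9), (51, 11.1), (52, 13.4), (53, 15.9), (54, 14.7), (55, 12.7), (56, 11.5), (57, nan), (58, nan), (59, nan)]
  return _methods._mean(a, axis=axis, dtype=dtype,
  ret = ret.dtype.type(ret / rcount)
```

Vision phase: fine notches at ~0.0 mod 8, and the stud's bottom crest at TCP −0.1 to +0.6 mod 8. Applied to the coarse stud, the same method predicts 10.6–11.0, against 10.8 when seated. So the TCP target is gauge x ≈ 0.

>>> send_rows --steps '[[[0.5,-2.2,0,0,0],[0.5,-2.2,0,0,0],[0.5,-2.2,0,0,0],[0,0,0,0,0]]]'

```text
clock: 13.08
position: [542.8, -121.0, 103.3]
ee_rot: [0.993, -0.118, -0.002, 0.01]
contact_force: [0.8, -1.2, -5.8]
gripper_width: 30.7
```

```bash
python3 where.py 541.9 -118.2 -0.2315
```

```text
13.0833 gauge x,y 1.55 -2.47 z 103.3 turn -0.0053 tilt [-0.0021  0.0203] F [ 0.8 -1.2 -5.8]
```

>>> send_rows --steps '[[[0,-0.15,2.5,-0.005,0],[0,0,2.0,0,0],[0,0,0.8,0,0],[0,0,0,0,0]]]'

```text
clock: 13.42
position: [546.6, -121.4, 48.2]
ee_rot: [0.993, -0.115, -0.0, 0.01]
contact_force: [-0.3, 0.7, -6.6]
gripper_width: 30.6
```

```bash
python3 where.py 541.9 -118.2 -0.2315
```

```text
13.4167 gauge x,y 5.29 -1.99 z 48.2 turn 0.0002 tilt [0.0014 0.0195] F [-0.3  0.7 -6.6]
```

>>> send_rows --steps '[[[0.2,-0.12,0.3,0,0],[0,0,0,0,0],[0,0,0,0,0]]]'

```text
clock: 13.67
position: [549.9, -122.2, 45.3]
ee_rot: [0.993, -0.116, -0.0, 0.01]
contact_force: [-0.0, -0.2, -6.2]
gripper_width: 30.6
```

```bash
python3 where.py 541.9 -118.2 -0.2315
```

```text
13.6667 gauge x,y 8.67 -2.04 z 45.3 turn -0.0013 tilt [0.0017 0.02  ] F [-0.  -0.2 -6.2]
```

>>> send_rows --steps '[[[-0.1,-0.2,0.2,0,0],[0,0,0.25,0,0],[0,0,0.25,0,0],[0,0,0.2,0,0]]]'

```text
clock: 14.0
position: [551.5, -120.3, 38.7]
ee_rot: [0.993, -0.116, 0.003, 0.01]
contact_force: [-0.4, -0.7, -4.6]
gripper_width: 30.2
```

```bash
python3 where.py 541.9 -118.2 -0.2315
```

```text
14.0 gauge x,y 9.83 0.12 z 38.7 turn -0.0014 tilt [0.0082 0.0184] F [-0.4 -0.7 -4.6]
```

>>> send_rows --steps '[[[-0.2,0,-0.2,0,0],[-0.1,0,0,0,0],[0,0,0.2,0,0],[0,0,0.2,0,0]]]'

```text
clock: 14.33
position: [548.9, -119.6, 37.6]
ee_rot: [0.993, -0.116, 0.004, 0.01]
contact_force: [1.4, -0.3, -5.3]
gripper_width: 30.8
```

```bash
python3 where.py 541.9 -118.2 -0.2315
```

```text
14.3333 gauge x,y 7.1 0.24 z 37.6 turn -0.0007 tilt [0.0101 0.0183] F [ 1.4 -0.3 -5.3]
```

>>> send_rows --steps '[[[0.03,0,0.2,0,0],[0,0,0.25,0,0],[0,0,0.25,0,0],[0,0,0.25,0,0]]]'

```text
clock: 14.67
position: [550.3, -121.1, 32.9]
ee_rot: [0.993, -0.115, 0.005, 0.011]
contact_force: [-6.6, 3.6, 14.6]
gripper_width: 30.8
```

```bash
python3 where.py 541.9 -118.2 -0.2315
```

```text
14.6667 gauge x,y 8.84 -0.86 z 32.9 turn 0.0018 tilt [0.0125 0.0208] F [-6.6  3.6 14.6]
```

z is at the seated level (mid ≈33). Releasing.

>>> send_rows --steps '[[[-0.03,0,-0.05,0,0],[0,0,0,0,0.6],[0,0,0,0,0.7],[0,0,0,0,0.8],[0,0,0,0,1],[0,0,0,0,1]]]'

```text
clock: 15.17
position: [554.2, -121.2, 36.7]
ee_rot: [0.993, -0.114, 0.01, 0.011]
contact_force: [-0.7, 0.9, 0.1]
gripper_width: 85.1
```

>>> send_rows --steps '[[[0,0,-1.5,0,1],[0,0,-4,0,1],[0,0,-4,0,1],[0,0,-4,0,1],[0,0,-4,0,1],[0,0,0,0,1]]]'

```text
clock: 15.67
position: [551.0, -117.3, 216.2]
ee_rot: [0.993, -0.113, 0.006, 0.013]
contact_force: [0.3, -0.4, 1.2]
gripper_width: 85.0
```

```bash
python3 snap.py w9; python3 seat.py w9 541.9 -118.2 -0.2315; python3 - <<'E'
from h import *
im,d=optics.get_image("top"); cv2.imwrite("pics/top1.png",im)
E
```

```text
15.6667 [ 551.  -117.3  216.2] head -0.2269 [ 0.3 -0.4  1.2] 85.0
blob [68. 20.] ctr [742.5  29.1] size [31.8 37.6] head -1.547 z95 [31.7 42.6]
blob [210.  38.] ctr [705. -89.] size [98.5 32. ] head 0.479 z95 [30.4 32.8]
blob [407.  13.] ctr [ 679.4 -285. ] size [88.2 31. ] head 1.403 z95 [6.7 8.4]
blob [ 56. 176.] ctr [609.3 105.5] size [ 66.9 139.9] head -0.283 z95 [29.2 49.8]
blob [280. 188.] ctr [ 542.2 -118.2] size [ 65.9 138.9] head -0.232 z95 [17.4 49.6]
x range [-55.1  65.1] square top z 49.14 y mid -0.1 rect [array([ 4.45, -0.62]), array([ 31.95, 121.57]), np.float64(89.75)]
crest z 48.96
crest z 48.73
```

View pics/w9.png

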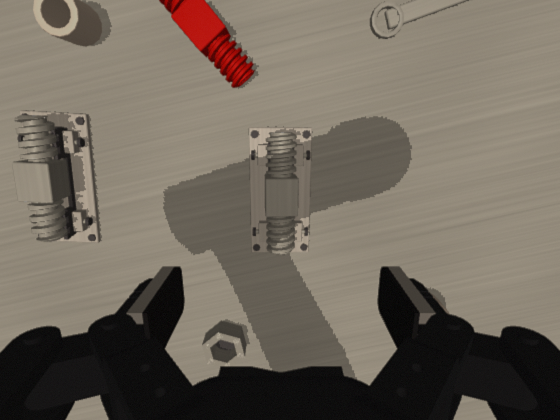

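Both studs lie on their gauges: the fine one at (281,190), the coarse one at (45,180). Their tops are at seated height and level, and the gripper is clear. Handing in.

```bash
python3 -c "
from bench import job; print(job.job_done())"
```

```text
the job is handed in; nothing more can be done
None
```

Both studs are seated on their matching gauges, and I handed the job in at about 16 s of the 64 s allowed. I matched them by thread pitch (12 mm coarse, 8 mm fine) from the wrist camera's depth readings. The gripper was open and about 180 mm above the gauges at the end.

| Last check | Coarse stud | Fine stud |
|---|---|---|
| Drop into the notches | about 5 mm from where it rode | not felt separately; ended about 5 mm below first light contact |
| Square top (50 mm expected when seated, about 54–55 mm if riding) | 49.2 mm | 49.1 mm |
| Crest tops, the two ends | 49.0 / 48.95 mm | 49.0 / 48.7 mm |
| Distance from the gauge middle along x | about 6–7 mm | about 4.5–5 mm |
| Off the centre line | under 0.5 mm | about 0.6 mm or less |

- **First coarse set-down:** it missed the notches. The stud rode high and pivoted instead of sliding, so I lifted it, shifted it about 6 mm by the measured thread phase, and it dropped in.
- **Small disagreements:** the tops read about 0.8 mm below the nominal seated height, which I put down to the camera calibration (good to about 2 mm). The coarse stud's middle reads about 6–7 mm along x, against the stated limit of 6 mm for a place where the thread drops in, but inside the 12 mm allowed.
- **Bystanders:** none was handled or knowingly touched. I did not measure all of their final positions.

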